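# Clamp a call-button unit in the test jig and set the load dial to its mark

### The arm

A 6-joint arm with a two-finger parallel gripper is mounted at the origin on the work surface. World frame = base frame: x ahead of the robot, y to its left, z up, the work surface at z = 0. Lengths are in m, angles in rad, forces in N, time in s.
With the tool pointing down it reaches from about 0.375 to 0.975 m from the base axis. Payload 3.8 kg.
Tool frame: the origin (TCP) lies midway between the tips of the shut fingers; the grasp point (between the pads) lies ctrl.tcp_to_grasp behind it (ctrl.tcp_to_grasp is the distance from the TCP to the grasp point, in m); z points along the fingers, y is the direction in which the jaws open and shut (so a half turn about z gives the same grasp; the last joint's range is limited). The gripper opens to 85 mm and grips with 20 to 120 N. Pads are 22 mm wide; open, the fingers measure 114 mm over their backs; the gripper's body (76 mm by 85 mm) begins 54 mm behind the grasp point. The pads swing forward as they close: fully open they stand 13 mm farther back than shut.
Start: joints at [-0.037, 0.264, 1.604, -0, 1.274, -0.037], TCP at [0.675, -0, 0.196] pointing down, gripper open.
Joint ranges: [-2.63, 2.63], [-0.94, 2.18], [0.31, 2.57], [-1.31, 4.45], [0, 2.66], [-2.55, 2.55]. Speed limits (rad/s): [2.57, 2.57, 3.14, 3.14, 3.14, 3.14].

### API

Orientations are given as a unit quaternion [x, y, z, w].
In Python, from plant import state, optics, ctrl gives the robot as it stands.
- The arm moves only by the tool play_rows, never from a script. Its argument "plan" is a list of rows, each an object of numbers: "tx", "ty", "tz": the shift along the tool's x, y, z in m; "rx", "ry", "rz": the turn, a rotation vector about the tool's x, y, z in rad; "fingers": the closure, from -1 (fully open) to 1 (shut), so that 0 is half open. In form: [{"tx": .., "ty": .., "tz": .., "rx": .., "ry": .., "rz": .., "fingers": ..}, ...]. A call has exactly 8 rows; each row shifts and turns the commanded pose from where the row before left it, along the tool's axes as they then stand; what a row does not reach is not made up. A row lasts 1/10 s, in which the tool goes at most 50 mm and 8.59 degrees, less where a joint would pass 70% of its speed; a pose out of reach is approached as far as the arm can. A call is refused whole if a number of a shift passes 0.05 or a number of a turn 0.15, either way. A call with a gripper value outside its range is refused whole. The fingers move at their own pace and stop on an object; "force" is the grip in N (left out, the last holds). Time passes only in rows, so rows that do not move let the fingers close, or fill a call up. It gives the time, the measured TCP pose, the force and the opening at its end, in the units of the state.
- state(): the state, without advancing time (a new reading comes with each control period).
- optics.get_image(name): name is "scene" or "side" or "wrist"; returns (picture, depth): 400x640x3 uint8, red, green, blue; 400x640 float32, m along the optical axis (not along the pixel's ray), 0 where there is no reading.
- optics.get_calibration(name): a dict with "K" (3x3 intrinsics, pixels), "k1" (the pictures are not rectified: a ray, as slopes to the right and down, at radius r is drawn at 1 + k1 r^2 times it, then the intrinsics apply), "world_from_camera" (4x4, takes a point from camera to world coordinates). Camera axes: x right, y up, looking along -z (the intrinsics and any distortion apply to the point x, -y, -z); pixel columns grow to the right and rows downward; lengths in m; the calibration is good to about 2 mm. A picture is of the moment at which its call begins: read the wrist's pose just before it. get_calibration takes no time and is no camera call; for the wrist camera it gives the pose at the moment of the call.
- ctrl.hand_in(): hands the job in, once; it reports no verdict.
The state is a dict: "t": time; "joint_pos": joint angles; "qd": joint speeds; "effort": joint torques, N m; "eef_pos": TCP position; "eef_rot": TCP orientation; "wrist_force": force on the tool from outside, world axes, zero at the start; "torque": the same for the moment, N m; "grip_width": opening from 0.0 (shut) to 1.0 (fully open).
Only numpy, scipy, OpenCV 4.12 (cv2) and the standard library are available. Lean on these libraries where they do the work, as an engineer would, in place of code of your own. Each camera call takes 0.05 s, during which the arm holds its last target. There are 200 camera calls.

### The job

Get the call-button unit lying in the test jig ready for its test: close the jig's sliding jaw (its red-handled crank drives it) until the unit is clamped fully home against the beige fence. Then turn the black dial on the load box until its white pointer line stands at the red mark. Do not shift the red mark, and leave the finished unit, the parts tray and the screwdriver where they are.

Things in the scene. Friction and masses are not known exactly. Their poses are not given: they have to be found in the camera images.
- jig: Test jig fixed to the bench: aluminium base plate 110 (x) x 250 (y) x 12 mm. Origin: centre of its underside, z up. At its +y end stands a beige fence, 34 mm high above the plate, 90 mm long in x, inner face at y = +107 mm. At its -y end a beige gear head 50 x 50 mm, top 52 mm above the bench, carries the crank. Jig and load box may lie to the robot's left or right, turned by up to 0.25 rad.
- jaw: Dark steel sliding jaw on the jig, 80 (x) x 22 (y) x 26 mm, five brass probe stubs on top. Origin: middle of its clamping face (facing the fence, jig +y), at the top of the base plate; in the jig frame it slides along y from -15 mm (fully open) towards the fence; it touches a unit that lies square against the fence at y = +27 mm.
- unit: The unit to test: white square plastic housing 80 x 80 x 24 mm with a red dome button on top (total height 41 mm), loose, 180 g. Origin: centre of its underside. It lies on the jig's base plate between jaw and fence, a little askew; square against the fence its origin is at y = +67 mm in the jig frame.
- crank (a joint): Angle of the crank (rad), 0 = jaw fully open; grows clockwise seen from above and closes the jaw by 12 mm per rad (stop at 3.9; about 3.5 when a unit is clamped). At 0 the crank arm points along the jig's +x. It stays where it is left, and moving the handle takes 4 to 8 N.
- crank_axis (a point): Point on the crank's vertical axis, 111 mm above the bench (level with the handle's top).
- handle_top (a point): Centre of the top of the crank's upright red handle: a round pin 14 mm in diameter and 48 mm high that spins freely on its own axis, 40 mm off the crank axis, its top 111 mm above the bench; it stands on a flat steel crank arm whose top is 63 mm above the bench.
- load_box: Beige load box 150 x 150 x 60 mm fixed to the bench with the dial in the middle of its top. Origin: centre of its underside, z up.
- knob (a joint): Angle of the black dial (rad), growing clockwise seen from above, stops at -0.3 and 3.3. At 0 the pointer is along the box's +x. It stays where it is left.
- knob_grip (a point): On the dial's vertical axis, at the top of its black grip bar, 101 mm above the bench. The bar is 56 mm long, 14 mm wide and 30 mm high, stands on a round skirt of 76 mm diameter (skirt's top 71 mm above the bench) and lies along the pointer direction. A white line on the bar and on the skirt's rim shows the pointer end.
- pointer_tip (a point): Outer end of the white pointer line at the skirt's rim, 39 mm from the dial axis, 70 mm above the bench. Turns with the dial.
- mark_tip (a point): Inner tip of the red mark, a wedge 18 mm long, 8 mm wide and 7 mm thick (its top 70 mm above the bench), on the ring round the dial; 39 mm from the dial axis, level with pointer_tip. The two points coincide when the dial is set.
- mark (a joint): Angle of the red mark, on the same scale as knob (rad, clockwise).
- finished_unit: Bystander: another unit just like it, on the bench beyond the jig. Origin: centre of its underside.
- parts_tray: Bystander: light grey compartment tray 100 x 140 x 35 mm with brass standoffs, on the bench. Origin: centre of its underside.
- driver: Bystander: screwdriver about 200 mm long with a red handle, lying on the bench between jig and load box. Origin: on its underside.
There are look-alikes about, which are no part of the job. Leave any blue or yellow look-alike of the unit alone.

How it is judged:
By the outcome, as a careful person would: the job done as asked, in the order asked, and still so for the second after the job is handed in, with the robot touching nothing.
It also fails if it takes over 67 s, if anything falls off the work surface, if the arm or the gripper's body presses on something with over 40 N, if the wrist force passes 120 N, or if a joint passes its speed limit or range.

## Working session

There is one attempt and no reset: what is moved stays moved. The work goes in short steps, Python scripts to look and compute and a tool call to move; the robot and the scene stay as the last step left them, time stands still between calls to the robot, and variables do not carry over. Pictures are saved under pics/ and viewed, about 8 in all and at most 12, crops included, and the job is handed in when it is done.

Besides the shell and the picture viewer there is one more tool, called after "Emit:" as a command line: name --argument value ..., lists and objects as JSON in quotes. play_rows: Moves the arm, as the interface text tells. Its arguments: {"type":"object","properties":{"plan":{"type":"array","items":{"type":"object","properties":{"tx":{"type":"number"},"ty":{"type":"number"},"tz":{"type":"number"},"rx":{"type":"number"},"ry":{"type":"number"},"rz":{"type":"number"},"fingers":{"type":"number"}}}},"force":{"type":"number"}},"required":["plan"]}

```bash
mkdir -p pics; ls
cat > h.py <<'E'
import numpy as np, cv2
from plant import state, optics, ctrl
def shot(name):
    c=optics.get_calibration(name); im,d=optics.get_image(name); return im,d,c
def cast(c,u,v,z):
    K=c["K"];k1=c["k1"];M=np.array(c["world_from_camera"])
    a=np.array([(u-K[0][2])/K[0][0],(v-K[1][2])/K[1][1]]); s=a.copy()
    for _ in range(20): s=a/(1+k1*(s@s))
    d=M[:3,:3]@np.array([s[0],-s[1],-1]); o=M[:3,3]
    return o+d*(z-o[2])/d[2]
def save(im,n): cv2.imwrite("pics/"+n,cv2.cvtColor(im,cv2.COLOR_RGB2BGR))
E
python3 - <<'E'
from h import *
for n in("scene","side"):
    im,d,c=shot(n); save(im,n+"0.png"); np.savez("/tmp/"+n,im=im,d=d,c=c)
    print(n,np.round(c["world_from_camera"],3).tolist(),c["k1"],np.array(c["K"]).round(1).tolist())
s=state(); print(s, ctrl.tcp_to_grasp)
E
```

```text
pics
scene [[0.791, -0.357, 0.497, 1.102], [0.612, 0.459, -0.644, -0.748], [0.002, 0.813, 0.582, 0.71], [0.0, 0.0, 0.0, 1.0]] -0.10569107247065795 [[489.5, 0.0, 316.7], [0.0, 489.5, 198.9], [0.0, 0.0, 1.0]]
side [[0.685, 0.56, -0.466, -0.043], [-0.728, 0.531, -0.433, -0.623], [0.005, 0.636, 0.771, 1.09], [0.0, 0.0, 0.0, 1.0]] -0.1344936593936439 [[481.9, 0.0, 322.7], [0.0, 481.9, 196.5], [0.0, 0.0, 1.0]]
{'t': 0.1, 'joint_pos': array([-3.68829244e-02,  2.64715914e-01,  1.60521559e+00,  2.36754855e-05,
        1.27373404e+00, -3.69030458e-02]), 'qd': array([-0.00062516, -0.00216211, -0.00247747, -0.00038285, -0.0005956 ,
        0.00076091]), 'effort': array([ 2.96398039e-04, -5.16707003e+01, -3.68589377e+01,  1.30520286e-05,
        6.22219843e-03,  5.24967299e-05]), 'eef_pos': array([6.74266113e-01, 4.54424798e-05, 1.94372746e-01]), 'eef_rot': array([ 7.07101746e-01,  7.07111057e-01, -6.97056887e-04, -7.67112647e-04]), 'wrist_force': array([ 0.64331858,  0.06428958, -0.03956339]), 'torque': array([-0.01713129, -0.0637224 , -0.03978333]), 'grip_width': 0.9967328829808524} 0.0187
```

View pics/scene0.png

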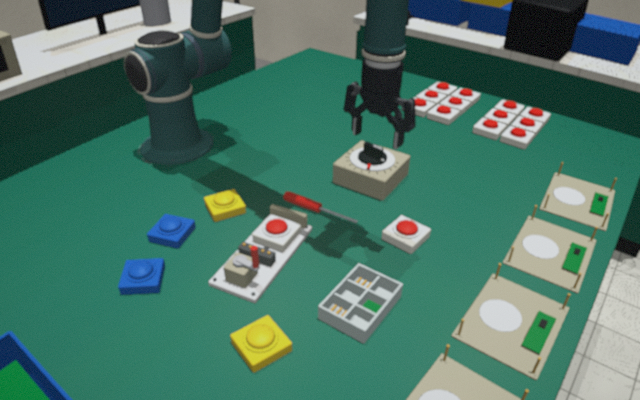

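View pics/side0.png

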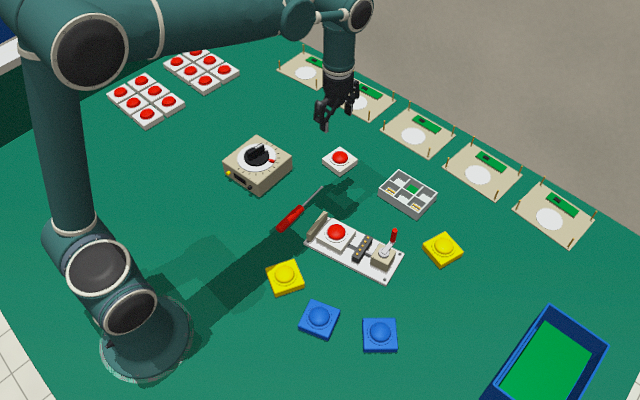

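Both views show the jig (side ≈ (355,248), with the red handle top at about (394,231)), the load box at (258,165), and the driver lying between them.

Run:
```python
from h import *
for n in("side","scene"):
    f=np.load(f"/tmp/{n}.npz",allow_pickle=True); im=f["im"].astype(int); c=f["c"].item()
    R,G,B=im[...,0],im[...,1],im[...,2]
    m=((R>120)&(G<80)&(B<80)).astype(np.uint8)
    k,l,st,ce=cv2.connectedComponentsWithStats(m)
    for i in range(1,k):
        if st[i,4]>8: print(n,st[i],ce[i].round(1),cast(c,*ce[i],.035).round(3))
f=np.load("/tmp/side.npz",allow_pickle=True); c=f["c"].item()
print("handle",cast(c,394.5,229,.111),"head",cast(c,383,252,.052),"fence",cast(c,318,226,.046),"knob",cast(c,258,150,.101))
im=f["im"]
save(np.hstack([cv2.resize(im[130:210,215:305],None,fx=4,fy=4,interpolation=2),cv2.resize(im[200:280,300:410],None,fx=4,fy=4,interpolation=2)]),"crop0.png")
```

```text
side [190  50  12   6  49] [195.8  52.3] [0.783 0.823 0.035]
side [171  57  12   9  80] [176.3  61.2] [0.697 0.831 0.035]
side [204  56  12   8  79] [209.3  59.7] [0.788 0.742 0.035]
side [184  66  13   9  83] [190.   70.4] [0.697 0.741 0.035]
side [218  66  13   8  85] [223.6  69.5] [0.785 0.652 0.035]
side [135  76  13   9  92] [140.8  80.3] [0.538 0.831 0.035]
side [199  76  13   9  94] [204.8  80.2] [0.698 0.652 0.035]
side [114  87  13  10  92] [119.8  91.8] [0.448 0.831 0.035]
side [148  86  14   9  92] [154.2  90.3] [0.538 0.742 0.035]
side [162  97  14   9 104] [168.3 101.2] [0.538 0.651 0.035]
side [127  98  14  10  99] [132.8 102.3] [0.449 0.742 0.035]
side [140 109  14  10 110] [146.5 113.7] [0.448 0.652 0.035]
side [332 151  16  13 144] [339.6 157.1] [0.743 0.039 0.035]
side [268 159   6   3  12] [270.7 160.2] [0.59  0.182 0.035]
side [276 205  28  27 262] [289.6 217.7] [ 0.477 -0.016  0.035]
side [328 224  17  16 213] [336.  231.8] [ 0.53  -0.14   0.035]
side [391 228   7  15  55] [393.7 234.8] [ 0.629 -0.259  0.035]
scene [437  82  11   7  57] [442.8  85.2] [0.454 0.831
[... 477 characters left out ...]
113.7] [0.703 0.734 0.035]
scene [521 118  13   8  77] [527.2 121.9] [0.793 0.733 0.035]
scene [484 120  13   8  77] [490.2 123.4] [0.703 0.646 0.035]
scene [511 128  14   8  83] [517.9 131.9] [0.792 0.646 0.035]
scene [368 163   3   6  10] [368.5 164.9] [0.539 0.205 0.035]
scene [285 192  35  19 272] [301.9 200.6] [ 0.502 -0.028  0.035]
scene [267 220  20  14 214] [276.1 226.4] [ 0.519 -0.138  0.035]
scene [397 221  20  14 211] [406.5 227.6] [0.748 0.035 0.035]
scene [251 247   7  14  46] [254.  251.7] [ 0.538 -0.229  0.035]
handle [ 0.5953713 -0.2760337  0.111    ] head [ 0.55619309 -0.27833278  0.052     ] fence [ 0.50458356 -0.09765903  0.046     ] knob [0.55263915 0.18826012 0.101     ]
```

View pics/crop0.png

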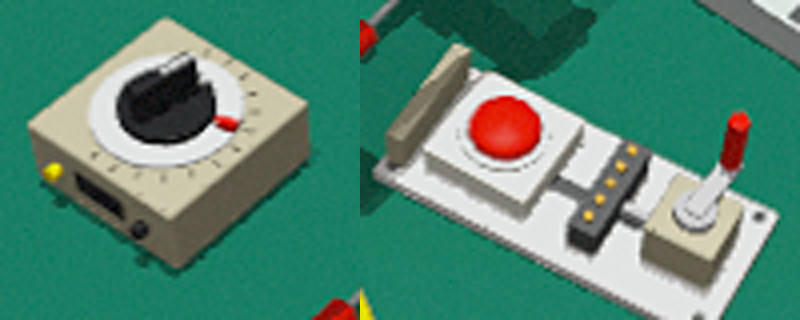

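Emit:
play_rows --plan '[{"tx":-0.04,"ty":-0.011,"fingers":0},{"tx":-0.04,"ty":-0.011,"fingers":0},{"tx":-0.04,"ty":-0.011,"fingers":0},{"tx":-0.04,"ty":-0.011,"fingers":0},{"tx":-0.04,"ty":-0.011,"fingers":0},{"tx":-0.04,"ty":-0.011,"fingers":0},{"tx":-0.036,"ty":-0.013,"fingers":0},{"fingers":0}]'

```text
schema error: expected keys tx, ty, tz, rx, ry, rz, fingers
```

Run:
```python
from h import *
im,d,c=shot("wrist"); save(im,"w1.png"); np.savez("/tmp/w1",im=im,d=d,c=c)
print(np.round(c["world_from_camera"],3).tolist(),state()["eef_pos"])
```

```text
[[1.0, -0.0, 0.0, 0.674], [0.0, 0.946, 0.325, 0.083], [-0.0, -0.325, 0.946, 0.374], [0.0, 0.0, 0.0, 1.0]] [6.74335296e-01 5.97042512e-06 1.94493912e-01]
```

View pics/w1.png

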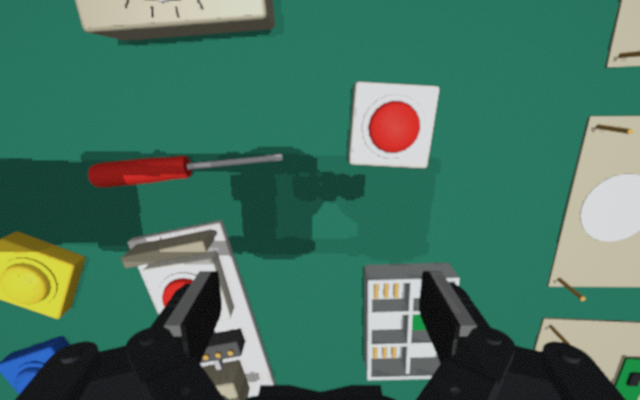

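The move was refused because every key must be given. The wrist camera sits on the +y side of the tool and sees ahead of it. I'll repeat the move with all the keys.

Emit:
play_rows --plan '[{"tx":-0.04,"ty":-0.011,"tz":0,"rx":0,"ry":0,"rz":0,"fingers":0},{"tx":-0.04,"ty":-0.011,"tz":0,"rx":0,"ry":0,"rz":0,"fingers":0},{"tx":-0.04,"ty":-0.011,"tz":0,"rx":0,"ry":0,"rz":0,"fingers":0},{"tx":-0.04,"ty":-0.011,"tz":0,"rx":0,"ry":0,"rz":0,"fingers":0},{"tx":-0.04,"ty":-0.011,"tz":0,"rx":0,"ry":0,"rz":0,"fingers":0},{"tx":-0.04,"ty":-0.011,"tz":0,"rx":0,"ry":0,"rz":0,"fingers":0},{"tx":-0.036,"ty":-0.013,"tz":0,"rx":0,"ry":0,"rz":0,"fingers":0},{"tx":0,"ty":0,"tz":0,"rx":0,"ry":0,"rz":0,"fingers":0}]'

```text
t: 0.95
eef_pos: [0.5939, -0.2806, 0.1951]
eef_rot: [0.709, 0.705, -0.001, 0.0]
wrist_force: [-0.5, 1.0, 0.6]
grip_width: 0.502
```

Run:
```python
from h import *
im,d,c=shot("wrist"); save(im,"w2.png"); np.savez("/tmp/w2",im=im,d=d,c=c)
print(np.round(c["world_from_camera"],3).tolist(),state()["eef_pos"])
```

```text
[[1.0, 0.004, 0.001, 0.594], [-0.005, 0.945, 0.326, -0.197], [0.0, -0.326, 0.945, 0.375], [0.0, 0.0, 0.0, 1.0]] [ 0.5947564  -0.27825613  0.19506057]
```

View pics/w2.png

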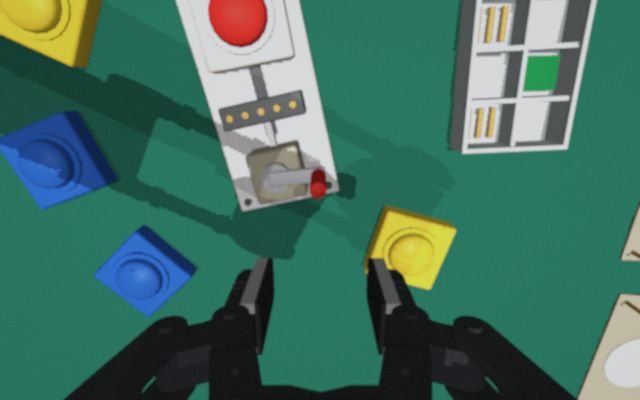

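The wrist view shows the crank arm pointing along jig +x and the red handle at (318,183). I'll use depth to separate its top from its side.

```bash
cat >> h.py <<'E'
def pts(c,d,us,vs):
    K=np.array(c["K"]);M=np.array(c["world_from_camera"])
    a=cv2.undistortPoints(np.stack([us,vs],1).astype(float).reshape(-1,1,2),K,np.array([c["k1"],0,0,0.]))[:,0]
    z=d[vs,us]; P=np.stack([a[:,0]*z,-a[:,1]*z,-z],1); return P@M[:3,:3].T+M[:3,3]
E
python3 - <<'E'
from h import *
f=np.load("/tmp/w2.npz",allow_pickle=True); im=f["im"].astype(int); c=f["c"].item(); d=f["d"]
R,G,B=im[...,0],im[...,1],im[...,2]
red=(R>90)&(G<70)&(B<70); red[:150]=0;red[:,:290]=0;red[:,345:]=0;red[215:]=0
vs,us=np.nonzero(red); P=pts(c,d,us,vs); ok=d[vs,us]>0; 
print(us.min(),us.max(),vs.min(),vs.max()); 
for r in range(vs.min(),vs.max()+1): q=P[(vs==r)&ok]; print(r,(vs==r).sum(),q.mean(0).round(4) if len(q) else None)
T=P[ok&(P[:,2]>.106)]; print("top",len(T),T.mean(0).round(4),T.min(0).round(4),T.max(0).round(4))
# jig plate: white points z~.012 -> orientation
w=(R>180)&(G>180)&(B>180); w[:,:180]=0; w[:,350:]=0; w[215:]=0
vs,us=np.nonzero(w); P=pts(c,d,us,vs); q=P[abs(P[:,2]-.012)<.004]
print("plate",len(q),q.mean(0).round(3),q.min(0).round(3)); r=cv2.minAreaRect(q[:,:2].astype(np.float32)*1000); print(r)
# gear head top z=.052
vs,us=np.mgrid[130:215,235:320].reshape(2,-1); P=pts(c,d,us,vs); q=P[abs(P[:,2]-.052)<.004]; print("head",len(q),cv2.minAreaRect(q[:,:2].astype(np.float32)*1000))
E
```

```text
311 326 169 198
169 3 [ 0.5923 -0.2717  0.0681]
170 7 [ 0.5923 -0.2719  0.0709]
171 9 [ 0.5923 -0.2721  0.074 ]
172 11 [ 0.5924 -0.2722  0.0772]
173 12 [ 0.5928 -0.2725  0.0795]
174 13 [ 0.5924 -0.2725  0.0828]
175 13 [ 0.5924 -0.2725  0.0864]
176 13 [ 0.5924 -0.2724  0.0901]
177 12 [ 0.5921 -0.2724  0.0935]
178 13 [ 0.5924 -0.2724  0.0967]
179 13 [ 0.5925 -0.2724  0.0998]
180 14 [ 0.5921 -0.2726  0.1021]
181 14 [ 0.5921 -0.2726  0.1051]
182 14 [ 0.5921 -0.2724  0.1087]
183 14 [ 0.5921 -0.2727  0.1104]
184 15 [ 0.5925 -0.2734  0.111 ]
185 15 [ 0.5925 -0.274   0.1117]
186 15 [ 0.5927 -0.2747  0.1122]
187 16 [ 0.593  -0.2772  0.1063]
188 16 [ 0.593  -0.278   0.1064]
189 15 [ 0.5925 -0.277   0.1126]
190 15 [ 0.5925 -0.2778  0.1125]
191 14 [ 0.5921 -0.2787  0.1125]
192 14 [ 0.5921 -0.2794  0.1126]
193 15 [ 0.5924 -0.2803  0.1126]
194 14 [ 0.593  -0.2837  0.1045]
195 13 [ 0.5925 -0.2847  0.104 ]
196 11 [ 0.5924 -0.2828  0.1125]
197 8 [ 0.592  -0.2838  0.1121]
198 1 [ 0.5924 -0.2839  0.1141]
top 222 [ 0.5922 -0.2771  0.112 ] [ 0.5869 -0.284   0.1063] [ 0.598  -0.2712  0.1144]
plate 7967 [ 0.543 -0.211  0.013] [ 0.466 -0.295  0.009]
((537.1351318359375, -211.47708129882812), (109.116455078125, 193.60025024414062), 12.190693855285645)
head 1719 ((552.0880126953125, -282.4444885253906), (50.23659896850586, 50.410438537597656), 12.256378173828125)
```

Handle top ≈ (0.592,-0.278), axis ≈ head centre (0.552,-0.2825), jig yaw ≈ 0.213 rad. I'll go down over the handle and grip it.

Emit:
play_rows --plan '[{"tx":0,"ty":-0.002,"tz":0.02,"rx":0,"ry":0,"rz":0,"fingers":0},{"tx":0,"ty":0,"tz":0.03,"rx":0,"ry":0,"rz":0,"fingers":0},{"tx":0,"ty":0,"tz":0.03,"rx":0,"ry":0,"rz":0,"fingers":0},{"tx":0,"ty":0,"tz":0.025,"rx":0,"ry":0,"rz":0,"fingers":0},{"tx":0,"ty":0,"tz":0.01,"rx":0,"ry":0,"rz":0,"fingers":0},{"tx":0,"ty":0,"tz":0,"rx":0,"ry":0,"rz":0,"fingers":1},{"tx":0,"ty":0,"tz":0,"rx":0,"ry":0,"rz":0,"fingers":1},{"tx":0,"ty":0,"tz":0,"rx":0,"ry":0,"rz":0,"fingers":1}]' --force 50

```text
t: 1.8
eef_pos: [0.5956, -0.2765, 0.0827]
eef_rot: [0.707, 0.707, 0.001, 0.002]
wrist_force: [0.2, 0.4, 0.3]
grip_width: 0.007
```

Emit:
play_rows --plan '[{"tx":0,"ty":0,"tz":0,"rx":0,"ry":0,"rz":0,"fingers":1},{"tx":0,"ty":0,"tz":0,"rx":0,"ry":0,"rz":0,"fingers":1},{"tx":0,"ty":0,"tz":0,"rx":0,"ry":0,"rz":0,"fingers":1},{"tx":0,"ty":0,"tz":0,"rx":0,"ry":0,"rz":0,"fingers":1},{"tx":0,"ty":0,"tz":0,"rx":0,"ry":0,"rz":0,"fingers":1},{"tx":0,"ty":0,"tz":0,"rx":0,"ry":0,"rz":0,"fingers":1},{"tx":0,"ty":0,"tz":0,"rx":0,"ry":0,"rz":0,"fingers":1},{"tx":0,"ty":0,"tz":0,"rx":0,"ry":0,"rz":0,"fingers":1}]'

```text
t: 2.6
eef_pos: [0.594, -0.276, 0.0805]
eef_rot: [0.707, 0.707, -0.0, -0.0]
wrist_force: [-1.1, 0.7, -0.1]
grip_width: 0.002
```

```bash
cat > arc.py <<'E'
import sys,numpy as np
from h import state
# arc.py cx cy a0 a1 n : rows along circle (world angle), tool axes from state
cx,cy,a0,a1=map(float,sys.argv[1:5]); n=int(sys.argv[5])
from scipy.spatial.transform import Rotation as Ro
s=state(); R=Ro.from_quat(s["eef_rot"]).as_matrix(); p=s["eef_pos"]
print("ang now",np.arctan2(p[1]-cy,p[0]-cx),"r",np.hypot(p[0]-cx,p[1]-cy),p.round(4),s["wrist_force"].round(1),s["grip_width"])
a=np.linspace(a0,a1,n+1); q=.04*np.stack([np.cos(a),np.sin(a),0*a],1)
for i,v in enumerate(np.diff(q,axis=0)@R): print(i,"tx %.4f ty %.4f tz %.4f"%tuple(v))
E
python3 arc.py .552 -.2825 .11 -3.29 32
```

```text
ang now 0.1540060637081418 r 0.042481096846115396 [ 0.594  -0.276   0.0805] [-1.1  0.7 -0.1] 0.002316754648493666
0 tx -0.0042 ty 0.0002 tz -0.0000
1 tx -0.0042 ty -0.0002 tz -0.0000
2 tx -0.0042 ty -0.0007 tz -0.0000
3 tx -0.0041 ty -0.0011 tz -0.0000
4 tx -0.0040 ty -0.0015 tz -0.0000
5 tx -0.0038 ty -0.0019 tz -0.0000
6 tx -0.0036 ty -0.0023 tz 0.0000
7 tx -0.0033 ty -0.0027 tz 0.0000
8 tx -0.0030 ty -0.0030 tz 0.0000
9 tx -0.0026 ty -0.0033 tz 0.0000
10 tx -0.0023 ty -0.0036 tz 0.0000
11 tx -0.0019 ty -0.0038 tz 0.0000
12 tx -0.0015 ty -0.0040 tz 0.0000
13 tx -0.0010 ty -0.0041 tz 0.0000
14 tx -0.0006 ty -0.0042 tz 0.0000
15 tx -0.0001 ty -0.0042 tz 0.0000
16 tx 0.0003 ty -0.0042 tz 0.0000
17 tx 0.0008 ty -0.0042 tz 0.0000
18 tx 0.0012 ty -0.0041 tz 0.0000
19 tx 0.0016 ty -0.0039 tz 0.0000
20 tx 0.0020 ty -0.0037 tz 0.0000
21 tx 0.0024 ty -0.0035 tz 0.0000
22 tx 0.0028 ty -0.0032 tz 0.0000
23 tx 0.0031 ty -0.0029 tz 0.0000
24 tx 0.0034 ty -0.0026 tz 0.0000
25 tx 0.0036 ty -0.0022 tz 0.0000
26 tx 0.0039 ty -0.0018 tz 0.0000
27 tx 0.0040 ty -0.0014 tz 0.0000
28 tx 0.0041 ty -0.0009 tz 0.0000
29 tx 0.0042 ty -0.0005 tz 0.0000
30 tx 0.0042 ty -0.0000 tz 0.0000
31 tx 0.0042 ty 0.0004 tz 0.0000
```

The fingers shut fully, so the pin isn't between them. I'll look.

Run:
```python
from h import *
im,d,c=shot("wrist"); a=cv2.resize(im[120:400,160:480],None,fx=1.6,fy=1.6)
im2,_,c2=shot("side"); b=cv2.resize(im2[190:290,330:420],(404,448),interpolation=2)
save(np.hstack([a,b])[:, :800],"w3.png")
vs,us=np.mgrid[150:330,230:420].reshape(2,-1);I=im.astype(int)[vs,us];P=pts(c,d,us,vs)
m=(I[:,0]>90)&(I[:,1]<70)&(I[:,2]<70); q=P[m]; print(len(q), q.mean(0) if len(q) else 0, us[m].min(),us[m].max(),vs[m].min(),vs[m].max())
print(state()["eef_pos"])
```

```text
683 [ 0.59184011 -0.27190819  0.09075622] 303 328 221 266
[ 0.59397433 -0.27597281  0.08052621]
```

View pics/w3.png

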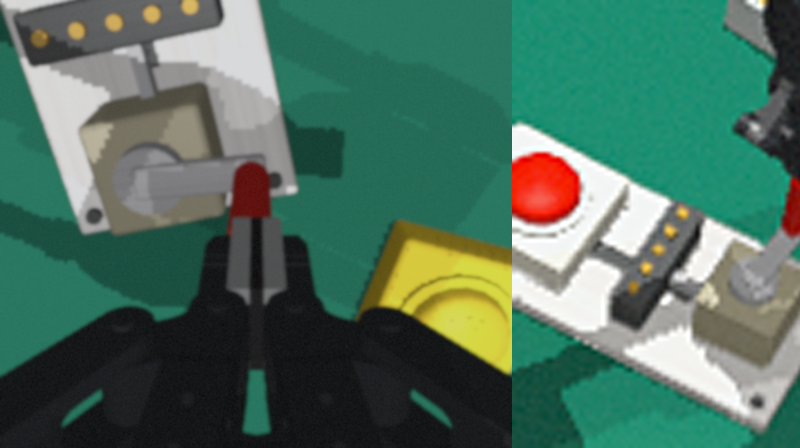

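Run:
```python
from h import *
im,d,c=shot("wrist"); print(np.array(c["world_from_camera"])[:3,3])
for u,v in [(308,262),(308,275),(308,290),(300,290),(316,262),(316,280),(328,262),(328,275),(328,290),(345,290),(316,245),(316,230),(312,260),(322,260)]:
    print(u,v,im[v,u],pts(c,d,np.array([u]),np.array([v]))[0].round(4))
```

```text
[ 0.59366536 -0.1931647   0.26020226]
308 262 [81 82 82] [ 0.5888 -0.2661  0.1269]
308 275 [81 81 82] [ 0.5891 -0.266   0.1378]
308 290 [80 82 81] [ 0.5895 -0.2659  0.1485]
300 290 [24 25 22] [ 0.5861 -0.2703  0.1418]
316 262 [62 63 64] [ 0.5922 -0.266   0.1271]
316 280 [56 56 56] [ 0.5924 -0.2662  0.1411]
328 262 [81 81 83] [ 0.5974 -0.2659  0.1272]
328 275 [80 80 82] [ 0.5971 -0.2661  0.1376]
328 290 [80 80 81] [ 0.5969 -0.266   0.1483]
345 290 [25 24 26] [ 0.6038 -0.2705  0.1415]
316 245 [95 16 12] [ 0.592  -0.2708  0.1006]
316 230 [97 17 16] [ 0.5918 -0.2712  0.0809]
312 260 [81 82 83] [ 0.5905 -0.2662  0.125 ]
322 260 [25 27 26] [ 0.5948 -0.2659  0.1255]
```

```bash
cat >> h.py <<'E'
def proj(c,P):
    K=np.array(c["K"]);M=np.linalg.inv(np.array(c["world_from_camera"])); p=M[:3,:3]@np.array(P)+M[:3,3]
    return cv2.projectPoints(np.array([[p[0],-p[1],-p[2]]]),np.zeros(3),np.zeros(3),K,np.array([c["k1"],0,0,0.]))[0].ravel()
E
python3 - <<'E'
from h import *
im,d,c=shot("wrist"); I=im.astype(int); red=(I[...,0]>60)&(I[...,1]<45)&(I[...,2]<45)
for P in [(.592,-.271,.063),(.592,-.271,.111),(.592,-.278,.111),(.592,-.285,.111),(.594,-.276,.0805),(.594,-.265,.0805)]: print(P,proj(c,P).round(1))
for r in range(215,285,4): x=np.nonzero(red[r,250:400])[0]; print(r, (x.min()+250,x.max()+250,len(x)) if len(x) else None)
P=pts(c,d,np.full(12,318),np.arange(240,264,2)); print(P.round(4))
P=pts(c,d,np.full(12,308),np.arange(240,264,2)); print(P.round(4))
E
```

```text
(0.592, -0.271, 0.063) [316.6 217.9]
(0.592, -0.271, 0.111) [315.8 254.9]
(0.592, -0.278, 0.111) [315.9 267.9]
(0.592, -0.285, 0.111) [315.9 280.5]
(0.594, -0.276, 0.0805) [319.9 237.5]
(0.594, -0.265, 0.0805) [319.9 219.4]
215 None
219 None
223 (np.int64(312), np.int64(321), 10)
227 (np.int64(308), np.int64(325), 18)
231 (np.int64(307), np.int64(328), 22)
235 (np.int64(306), np.int64(328), 23)
239 (np.int64(306), np.int64(327), 22)
243 (np.int64(306), np.int64(327), 22)
247 (np.int64(306), np.int64(327), 22)
251 (np.int64(304), np.int64(328), 25)
255 (np.int64(303), np.int64(324), 13)
259 (np.int64(303), np.int64(304), 2)
263 (np.int64(303), np.int64(303), 1)
267 (np.int64(303), np.int64(303), 1)
271 None
275 None
279 None
283 None
[[ 0.593  -0.2713  0.0937]
 [ 0.593  -0.2719  0.095 ]
 [ 0.593  -0.2713  0.0986]
 [ 0.593  -0.2716  0.1002]
 [ 0.593  -0.2709  0.104 ]
 [ 0.593  -0.2714  0.1051]
 [ 0.593  -0.2715  0.1071]
 [ 0.593  -0.2716  0.109 ]
 [ 0.5931 -0.2664  0.1208]
 [ 0.5931 -0.2659  0.1237]
 [ 0.5931 -0.2659  0.1255]
 [ 0.5931 -0.2661  0.1269]]
[[ 0.5876 -0.273   0.0901]
 [ 0.5878 -0.272   0.0947]
 [ 0.5878 -0.2726  0.0959]
 [ 0.5879 -0.2724  0.0986]
 [ 0.588  -0.2722  0.1013]
 [ 0.588  -0.272   0.1039]
 [ 0.5881 -0.2725  0.1052]
 [ 0.5881 -0.2728  0.1066]
 [ 0.5886 -0.2666  0.1205]
 [ 0.5887 -0.2662  0.1232]
 [ 0.5888 -0.2656  0.1262]
 [ 0.5888 -0.2664  0.1264]]
```

The shut finger tips measure z ≈ 0.12, just above the pin, while the reported TCP is 0.0805. So the real tips sit about 40 mm higher than reported, and I'll trust the camera. I'll reopen and go down another 35 mm, slowly, watching the force.

Emit:
play_rows --plan '[{"tx":0,"ty":0,"tz":0,"rx":0,"ry":0,"rz":0,"fingers":0},{"tx":0,"ty":-0.001,"tz":0,"rx":0,"ry":0,"rz":0,"fingers":0},{"tx":-0.001,"ty":0,"tz":0,"rx":0,"ry":0,"rz":0,"fingers":0},{"tx":0,"ty":0,"tz":0,"rx":0,"ry":0,"rz":0,"fingers":0},{"tx":0,"ty":0,"tz":0.006,"rx":0,"ry":0,"rz":0,"fingers":0},{"tx":0,"ty":0,"tz":0.006,"rx":0,"ry":0,"rz":0,"fingers":0},{"tx":0,"ty":0,"tz":0.006,"rx":0,"ry":0,"rz":0,"fingers":0},{"tx":0,"ty":0,"tz":0,"rx":0,"ry":0,"rz":0,"fingers":0}]'

```text
t: 3.6
eef_pos: [0.5918, -0.2764, 0.0607]
eef_rot: [0.707, 0.707, -0.0, -0.001]
wrist_force: [-0.3, -0.2, -0.3]
grip_width: 0.498
```

Emit:
play_rows --plan '[{"tx":0,"ty":0,"tz":0.006,"rx":0,"ry":0,"rz":0,"fingers":0},{"tx":0,"ty":0,"tz":0.006,"rx":0,"ry":0,"rz":0,"fingers":0},{"tx":0,"ty":0,"tz":0.005,"rx":0,"ry":0,"rz":0,"fingers":0},{"tx":0,"ty":0,"tz":0,"rx":0,"ry":0,"rz":0,"fingers":0},{"tx":0,"ty":0,"tz":0,"rx":0,"ry":0,"rz":0,"fingers":1},{"tx":0,"ty":0,"tz":0,"rx":0,"ry":0,"rz":0,"fingers":1},{"tx":0,"ty":0,"tz":0,"rx":0,"ry":0,"rz":0,"fingers":1},{"tx":0,"ty":0,"tz":0,"rx":0,"ry":0,"rz":0,"fingers":1}]' --force 50

```text
t: 4.4
eef_pos: [0.5923, -0.2771, 0.0459]
eef_rot: [0.707, 0.707, -0.0, -0.0]
wrist_force: [-4.0, 0.1, 3.6]
grip_width: 0.141
```

Gripped: the opening of 0.141 matches the pin. Now the first part of the arc.

Emit:
play_rows --plan '[{"tx":-0.0042,"ty":0.0003,"tz":0,"rx":0,"ry":0,"rz":0,"fingers":1},{"tx":-0.0042,"ty":-0.0002,"tz":0,"rx":0,"ry":0,"rz":0,"fingers":1},{"tx":-0.0042,"ty":-0.0007,"tz":0,"rx":0,"ry":0,"rz":0,"fingers":1},{"tx":-0.0041,"ty":-0.0011,"tz":0,"rx":0,"ry":0,"rz":0,"fingers":1},{"tx":-0.004,"ty":-0.0015,"tz":0,"rx":0,"ry":0,"rz":0,"fingers":1},{"tx":-0.0038,"ty":-0.0019,"tz":0,"rx":0,"ry":0,"rz":0,"fingers":1},{"tx":-0.0036,"ty":-0.0023,"tz":0,"rx":0,"ry":0,"rz":0,"fingers":1},{"tx":-0.0033,"ty":-0.0027,"tz":0,"rx":0,"ry":0,"rz":0,"fingers":1}]'

```text
t: 5.2
eef_pos: [0.5838, -0.3061, 0.0459]
eef_rot: [0.707, 0.707, 0.002, -0.001]
wrist_force: [0.2, 7.4, 3.1]
grip_width: 0.146
```

```bash
python3 arc.py .552 -.2825 -.75 -3.29 24|head -1; python3 arc.py .553 -.2835 -.75 -3.29 24|head -1
```

```text
ang now -0.638747934908886 r 0.03958135362810093 [ 0.5838 -0.3061  0.0459] [0.2 7.4 3.1] 0.14580914539589618
ang now -0.633335740443676 r 0.038182879296332815 [ 0.5838 -0.3061  0.0459] [0.2 7.4 3.1] 0.14580914539589618
```

The arm tracks the circle with low forces, so I'll continue.

Emit:
play_rows --plan '[{"tx":-0.003,"ty":-0.003,"tz":0,"rx":0,"ry":0,"rz":0,"fingers":1},{"tx":-0.0026,"ty":-0.0033,"tz":0,"rx":0,"ry":0,"rz":0,"fingers":1},{"tx":-0.0023,"ty":-0.0036,"tz":0,"rx":0,"ry":0,"rz":0,"fingers":1},{"tx":-0.0019,"ty":-0.0038,"tz":0,"rx":0,"ry":0,"rz":0,"fingers":1},{"tx":-0.0015,"ty":-0.004,"tz":0,"rx":0,"ry":0,"rz":0,"fingers":1},{"tx":-0.001,"ty":-0.0041,"tz":0,"rx":0,"ry":0,"rz":0,"fingers":1},{"tx":-0.0006,"ty":-0.0042,"tz":0,"rx":0,"ry":0,"rz":0,"fingers":1},{"tx":-0.0001,"ty":-0.0042,"tz":0,"rx":0,"ry":0,"rz":0,"fingers":1}]'

```text
t: 6.0
eef_pos: [0.5559, -0.321, 0.0462]
eef_rot: [0.707, 0.707, 0.002, 0.002]
wrist_force: [5.2, 1.9, -3.5]
grip_width: 0.144
```

Emit:
play_rows --plan '[{"tx":0.0003,"ty":-0.0042,"tz":0,"rx":0,"ry":0,"rz":0,"fingers":1},{"tx":0.0008,"ty":-0.0042,"tz":0,"rx":0,"ry":0,"rz":0,"fingers":1},{"tx":0.0012,"ty":-0.0041,"tz":0,"rx":0,"ry":0,"rz":0,"fingers":1},{"tx":0.0016,"ty":-0.0039,"tz":0,"rx":0,"ry":0,"rz":0,"fingers":1},{"tx":0.002,"ty":-0.0037,"tz":0,"rx":0,"ry":0,"rz":0,"fingers":1},{"tx":0.0024,"ty":-0.0035,"tz":0,"rx":0,"ry":0,"rz":0,"fingers":1},{"tx":0.0028,"ty":-0.0032,"tz":0,"rx":0,"ry":0,"rz":0,"fingers":1},{"tx":0,"ty":0,"tz":0,"rx":0,"ry":0,"rz":0,"fingers":1}]'

```text
t: 6.8
eef_pos: [0.5277, -0.3124, 0.0463]
eef_rot: [0.707, 0.707, 0.0, 0.003]
wrist_force: [0.9, -5.2, -1.2]
grip_width: 0.147
```

```bash
python3 arc.py .552 -.2825 -2.33 -3.29 12
```

```text
ang now -2.252957803399545 r 0.03851690533628761 [ 0.5277 -0.3124  0.0463] [ 0.9 -5.2 -1.2] 0.1473486549408907
0 tx 0.0023 ty -0.0022 tz -0.0000
1 tx 0.0025 ty -0.0020 tz -0.0000
2 tx 0.0026 ty -0.0018 tz -0.0000
3 tx 0.0028 ty -0.0016 tz -0.0000
4 tx 0.0029 ty -0.0014 tz -0.0000
5 tx 0.0030 ty -0.0012 tz -0.0000
6 tx 0.0031 ty -0.0009 tz -0.0000
7 tx 0.0031 ty -0.0007 tz -0.0000
8 tx 0.0032 ty -0.0004 tz -0.0000
9 tx 0.0032 ty -0.0002 tz -0.0000
10 tx 0.0032 ty 0.0001 tz -0.0000
11 tx 0.0032 ty 0.0003 tz -0.0000
```

Emit:
play_rows --plan '[{"tx":0.0023,"ty":-0.0022,"tz":0,"rx":0,"ry":0,"rz":0,"fingers":1},{"tx":0.0025,"ty":-0.002,"tz":0,"rx":0,"ry":0,"rz":0,"fingers":1},{"tx":0.0026,"ty":-0.0018,"tz":0,"rx":0,"ry":0,"rz":0,"fingers":1},{"tx":0.0028,"ty":-0.0016,"tz":0,"rx":0,"ry":0,"rz":0,"fingers":1},{"tx":0.0029,"ty":-0.0014,"tz":0,"rx":0,"ry":0,"rz":0,"fingers":1},{"tx":0.003,"ty":-0.0012,"tz":0,"rx":0,"ry":0,"rz":0,"fingers":1},{"tx":0.0031,"ty":-0.0009,"tz":0,"rx":0,"ry":0,"rz":0,"fingers":1},{"tx":0.0031,"ty":-0.0007,"tz":0,"rx":0,"ry":0,"rz":0,"fingers":1}]'

```text
t: 7.6
eef_pos: [0.5138, -0.2909, 0.0462]
eef_rot: [0.707, 0.707, -0.002, 0.002]
wrist_force: [-5.7, -7.7, 1.1]
grip_width: 0.145
```

Emit:
play_rows --plan '[{"tx":0.003,"ty":-0.0004,"tz":0,"rx":0,"ry":0,"rz":0,"fingers":1},{"tx":0.003,"ty":-0.0002,"tz":0,"rx":0,"ry":0,"rz":0,"fingers":1},{"tx":0.002,"ty":0,"tz":0,"rx":0,"ry":0,"rz":0,"fingers":1},{"tx":0.001,"ty":0,"tz":0,"rx":0,"ry":0,"rz":0,"fingers":1},{"tx":0,"ty":0,"tz":0,"rx":0,"ry":0,"rz":0,"fingers":1},{"tx":0,"ty":0,"tz":0,"rx":0,"ry":0,"rz":0,"fingers":1},{"tx":0,"ty":0,"tz":0,"rx":0,"ry":0,"rz":0,"fingers":1},{"tx":0,"ty":0,"tz":0,"rx":0,"ry":0,"rz":0,"fingers":1}]'

```text
t: 8.4
eef_pos: [0.5125, -0.2807, 0.0461]
eef_rot: [0.707, 0.707, -0.001, 0.0]
wrist_force: [-7.2, -3.9, 4.1]
grip_width: 0.145
```

```bash
python3 arc.py .552 -.2825 -3.1 -3.29 1
python3 - <<'E'
from h import *
im,d,c=shot("wrist"); a=cv2.resize(im[0:300,120:420],None,fx=1.5,fy=1.5)
save(a,"w4.png")
E
```

```text
ang now 3.0972756440915794 r 0.0395833336204112 [ 0.5125 -0.2807  0.0461] [-7.2 -3.9  4.1] 0.14487918052135068
0 tx 0.0076 ty 0.0004 tz -0.0000
```

View pics/w4.png

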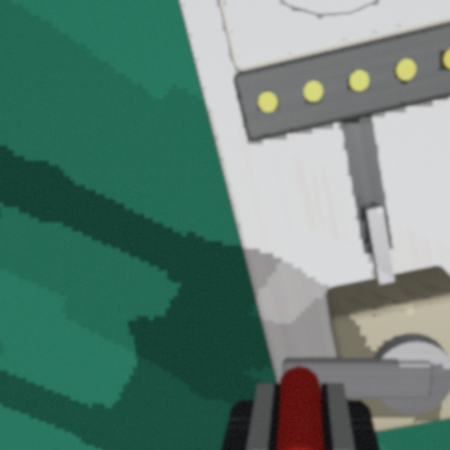

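The jaw has reached the unit, with the crank at about 3.4. I'll push on gently until the force rises.

Emit:
play_rows --plan '[{"tx":0.001,"ty":-0.0005,"tz":0,"rx":0,"ry":0,"rz":0,"fingers":1},{"tx":0.001,"ty":-0.0005,"tz":0,"rx":0,"ry":0,"rz":0,"fingers":1},{"tx":0.001,"ty":0,"tz":0,"rx":0,"ry":0,"rz":0,"fingers":1},{"tx":0.001,"ty":0,"tz":0,"rx":0,"ry":0,"rz":0,"fingers":1},{"tx":0.001,"ty":0,"tz":0,"rx":0,"ry":0,"rz":0,"fingers":1},{"tx":0,"ty":0,"tz":0,"rx":0,"ry":0,"rz":0,"fingers":1},{"tx":0,"ty":0,"tz":0,"rx":0,"ry":0,"rz":0,"fingers":1},{"tx":0,"ty":0,"tz":0,"rx":0,"ry":0,"rz":0,"fingers":1}]'

```text
t: 9.25
eef_pos: [0.5128, -0.2758, 0.0461]
eef_rot: [0.707, 0.707, -0.001, 0.001]
wrist_force: [-3.6, -3.5, 1.1]
grip_width: 0.141
```

Emit:
play_rows --plan '[{"tx":0.001,"ty":0,"tz":0,"rx":0,"ry":0,"rz":0,"fingers":1},{"tx":0.001,"ty":0,"tz":0,"rx":0,"ry":0,"rz":0,"fingers":1},{"tx":0,"ty":0,"tz":0,"rx":0,"ry":0,"rz":0,"fingers":1},{"tx":0,"ty":0,"tz":0,"rx":0,"ry":0,"rz":0,"fingers":1},{"tx":0,"ty":0,"tz":0,"rx":0,"ry":0,"rz":0,"fingers":1},{"tx":0,"ty":0,"tz":0,"rx":0,"ry":0,"rz":0,"fingers":1},{"tx":0,"ty":0,"tz":0,"rx":0,"ry":0,"rz":0,"fingers":1},{"tx":0,"ty":0,"tz":0,"rx":0,"ry":0,"rz":0,"fingers":1}]'

```text
t: 10.05
eef_pos: [0.5129, -0.2747, 0.0462]
eef_rot: [0.707, 0.707, -0.001, 0.002]
wrist_force: [-3.2, -7.9, -0.4]
grip_width: 0.145
```

Emit:
play_rows --plan '[{"tx":0.001,"ty":0.0002,"tz":0,"rx":0,"ry":0,"rz":0,"fingers":1},{"tx":0.001,"ty":0.0002,"tz":0,"rx":0,"ry":0,"rz":0,"fingers":1},{"tx":0.001,"ty":0.0002,"tz":0,"rx":0,"ry":0,"rz":0,"fingers":1},{"tx":0.001,"ty":0.0002,"tz":0,"rx":0,"ry":0,"rz":0,"fingers":1},{"tx":0,"ty":0,"tz":0,"rx":0,"ry":0,"rz":0,"fingers":1},{"tx":0,"ty":0,"tz":0,"rx":0,"ry":0,"rz":0,"fingers":1},{"tx":0,"ty":0,"tz":0,"rx":0,"ry":0,"rz":0,"fingers":1},{"tx":0,"ty":0,"tz":0,"rx":0,"ry":0,"rz":0,"fingers":1}]'

```text
t: 10.85
eef_pos: [0.5132, -0.2738, 0.0463]
eef_rot: [0.707, 0.708, -0.003, 0.004]
wrist_force: [-4.3, -15.9, -3.2]
grip_width: 0.143
```

The jaw is stalled against the unit (16 N). One more nudge, then I'll take off the load and release.

Emit:
play_rows --plan '[{"tx":0.001,"ty":0.0002,"tz":0,"rx":0,"ry":0,"rz":0,"fingers":1},{"tx":0.001,"ty":0.0002,"tz":0,"rx":0,"ry":0,"rz":0,"fingers":1},{"tx":0,"ty":0,"tz":0,"rx":0,"ry":0,"rz":0,"fingers":1},{"tx":0,"ty":0,"tz":0,"rx":0,"ry":0,"rz":0,"fingers":1},{"tx":0,"ty":0,"tz":0,"rx":0,"ry":0,"rz":0,"fingers":1},{"tx":0,"ty":0,"tz":0,"rx":0,"ry":0,"rz":0,"fingers":1},{"tx":0,"ty":0,"tz":0,"rx":0,"ry":0,"rz":0,"fingers":1},{"tx":0,"ty":0,"tz":0,"rx":0,"ry":0,"rz":0,"fingers":1}]'

```text
t: 11.65
eef_pos: [0.5133, -0.2733, 0.0463]
eef_rot: [0.706, 0.708, -0.004, 0.004]
wrist_force: [-6.3, -22.1, -3.5]
grip_width: 0.142
```

Emit:
play_rows --plan '[{"tx":-0.002,"ty":0,"tz":0,"rx":0,"ry":0,"rz":0,"fingers":1},{"tx":-0.002,"ty":0,"tz":0,"rx":0,"ry":0,"rz":0,"fingers":1},{"tx":-0.001,"ty":0,"tz":0,"rx":0,"ry":0,"rz":0,"fingers":1},{"tx":0,"ty":0,"tz":0,"rx":0,"ry":0,"rz":0,"fingers":0},{"tx":0,"ty":0,"tz":0,"rx":0,"ry":0,"rz":0,"fingers":0},{"tx":0,"ty":0,"tz":0,"rx":0,"ry":0,"rz":0,"fingers":0},{"tx":0,"ty":0,"tz":0,"rx":0,"ry":0,"rz":0,"fingers":0},{"tx":0,"ty":0,"tz":-0.01,"rx":0,"ry":0,"rz":0,"fingers":0}]'

```text
t: 12.45
eef_pos: [0.5126, -0.2699, 0.0543]
eef_rot: [0.707, 0.707, -0.0, -0.002]
wrist_force: [-0.1, 0.2, -0.1]
grip_width: 0.502
```

Emit:
play_rows --plan '[{"tx":0,"ty":0,"tz":-0.03,"rx":0,"ry":0,"rz":0,"fingers":0},{"tx":0,"ty":0,"tz":-0.04,"rx":0,"ry":0,"rz":0,"fingers":0},{"tx":0,"ty":0,"tz":-0.04,"rx":0,"ry":0,"rz":0,"fingers":0},{"tx":0,"ty":0,"tz":-0.04,"rx":0,"ry":0,"rz":0,"fingers":0},{"tx":0,"ty":0.008,"tz":-0.015,"rx":0,"ry":0,"rz":0,"fingers":0},{"tx":0.03,"ty":0.008,"tz":0,"rx":0,"ry":0,"rz":0,"fingers":0},{"tx":0.03,"ty":0.008,"tz":0,"rx":0,"ry":0,"rz":0,"fingers":0},{"tx":0,"ty":0,"tz":0,"rx":0,"ry":0,"rz":0,"fingers":0}]'

```text
t: 13.25
eef_pos: [0.5387, -0.208, 0.2218]
eef_rot: [0.706, 0.708, 0.001, 0.0]
wrist_force: [-0.7, 0.1, 0.1]
grip_width: 0.498
```

Run:
```python
from h import *
im,d,c=shot("wrist"); a=cv2.resize(im[0:400,140:500],None,fx=1.5,fy=1.5)
save(a,"w5.png"); np.savez("/tmp/w5",im=im,d=d,c=c); print(state()["eef_pos"],proj(c,(.53,-.14,.036)))
```

```text
[ 0.53824134 -0.20955648  0.22153448] [310.78136771  98.04165405]
```

View pics/w5.png

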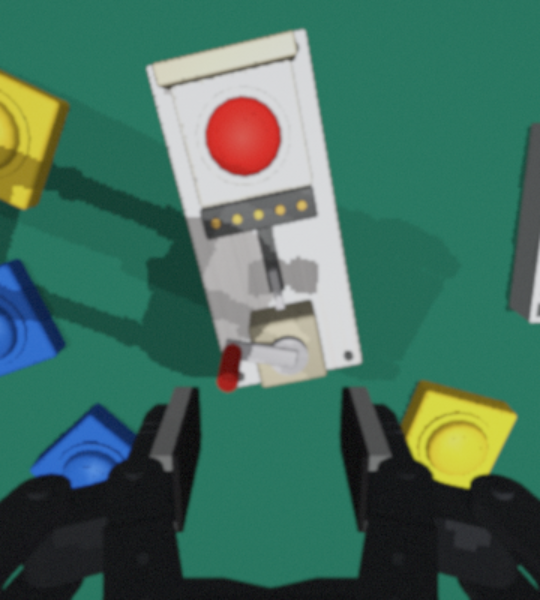

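The unit looks square and tight between the jaw and the fence (red dome at (243,136), crank past the half turn). Now to the load box.

Emit:
play_rows --plan '[{"tx":0.047,"ty":0.002,"tz":0,"rx":0,"ry":0,"rz":0,"fingers":0},{"tx":0.047,"ty":0.002,"tz":0,"rx":0,"ry":0,"rz":0,"fingers":0},{"tx":0.047,"ty":0.002,"tz":0,"rx":0,"ry":0,"rz":0,"fingers":0},{"tx":0.047,"ty":0.002,"tz":0,"rx":0,"ry":0,"rz":0,"fingers":0},{"tx":0.047,"ty":0.002,"tz":0,"rx":0,"ry":0,"rz":0,"fingers":0},{"tx":0.047,"ty":0.002,"tz":0,"rx":0,"ry":0,"rz":0,"fingers":0},{"tx":0.047,"ty":0.002,"tz":0,"rx":0,"ry":0,"rz":0,"fingers":0},{"tx":0.045,"ty":0,"tz":0,"rx":0,"ry":0,"rz":0,"fingers":0}]'

```text
t: 14.1
eef_pos: [0.552, 0.1642, 0.2211]
eef_rot: [0.707, 0.707, 0.0, 0.0]
wrist_force: [0.5, 0.3, 0.0]
grip_width: 0.497
```

Run:
```python
from h import *
# jig check from w5: jaw-top and fence-top points in jig axes
f=np.load("/tmp/w5.npz",allow_pickle=True); c=f["c"].item(); d=f["d"]
vs,us=np.mgrid[0:260,230:390].reshape(2,-1); P=pts(c,d,us,vs)
y=np.array([-np.sin(.213),np.cos(.213)]); x=np.array([y[1],-y[0]])
o=np.array([.552,-.2825])
for n,z,t in(("fence",.046,.003),("jaw",.038,.003),("unit",.036,.003)):
    q=P[abs(P[:,2]-z)<t]; Y=(q[:,:2]-o)@y; X=(q[:,:2]-o)@x; print(n,len(q),np.percentile(Y,[1,5,25,50,75,95,99]).round(4),np.percentile(X,[2,98]).round(3))
state()
im,d,c=shot("wrist"); save(im,"w6.png"); np.savez("/tmp/w6",im=im,d=d,c=c); print(state()["eef_pos"])
```

```text
fence 2357 [0.0249 0.0998 0.1653 0.1956 0.2008 0.205  0.2059] [-0.041  0.042]
jaw 5573 [0.0251 0.0939 0.1148 0.137  0.1766 0.1895 0.1923] [-0.037  0.039]
unit 3743 [0.0249 0.112  0.1228 0.1551 0.1823 0.1907 0.1924] [-0.038  0.04 ]
[0.55158521 0.17093569 0.22100671]
```

View pics/w6.png

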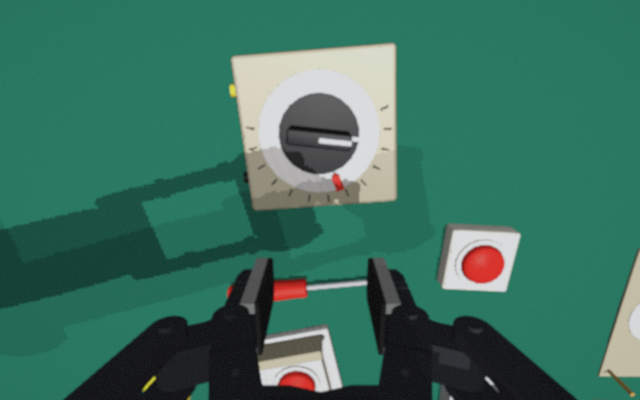

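The dial is at (319,133) with its pointer roughly along +x, and the red mark is at (337,181), so the dial needs a clockwise turn of a bit over 1 rad.

```bash
cat > dial.py <<'E'
from h import *
import sys
def dial(im,c,d,cen=(.5526,.19)):
    I=im.astype(int); R,G,B=I[...,0],I[...,1],I[...,2]
    vs,us=np.mgrid[0:400,0:640].reshape(2,-1); 
    M=proj(c,(*cen,.07)); k=np.hypot(us-M[0],vs-M[1])<140; us,vs=us[k],vs[k]
    P=pts(c,d,us,vs); C=I[vs,us]; r=C[:,0];g=C[:,1];b=C[:,2]
    near=np.hypot(P[:,0]-cen[0],P[:,1]-cen[1])
    q=P[(abs(P[:,2]-.071)<.003)&(near<.05)&(r<110)&(g<110)]; sk=cv2.minEnclosingCircle(q[:,:2].astype(np.float32)*1000); print("skirt",len(q),sk)
    q=P[(abs(P[:,2]-.101)<.004)&(near<.045)]; bar=cv2.minAreaRect(q[:,:2].astype(np.float32)*1000); print("bar",len(q),bar)
    q=P[(abs(P[:,2]-.060)<.003)&(near<.13)&(r>g)]; print("box",len(q),cv2.minAreaRect(q[:,:2].astype(np.float32)*1000))
    mk=(r>110)&(g<90)&(b<90)&(near<.07); q=P[mk]; W=np.array([cast(c,u,v,.07) for u,v in zip(us[mk],vs[mk])]) ; print("mark",mk.sum(),W.mean(0).round(4))
    wt=(r>150)&(g>150)&(b>150)&(P[:,2]>.095)&(near<.045); Wp=P[wt]; print("pointer on bar",wt.sum(),Wp.mean(0).round(4))
    return P,C,W,Wp,np.array(sk[0])/1000,np.array(bar[0])/1000
if __name__=="__main__":
    f=np.load(sys.argv[1],allow_pickle=True); P,C,W,Wp,s,b=dial(f["im"],f["c"].item(),f["d"])
    for n,o in(("skirt",s),("bar",b),):
        a=lambda p:np.arctan2(p[1]-o[1],p[0]-o[0]); print(n,"mark ang",a(W.mean(0)),"r",np.hypot(*(W.mean(0)[:2]-o)),"ptr",a(Wp.mean(0)))
E
python3 dial.py /tmp/w6.npz
```

```text
skirt 3464 ((550.9794311523438, 200.1939697265625), 36.88401794433594)
bar 1093 ((550.8469848632812, 200.2219696044922), (14.293745994567871, 55.62508773803711), 84.08779907226562)
box 8935 ((550.6828002929688, 201.1123046875), (149.0939483642578, 147.39576721191406), 4.259840488433838)
mark 111 [0.5698 0.1533 0.07  ]
pointer on bar 187 [0.5647 0.1991 0.103 ]
skirt mark ang -1.189437423947105 r 0.05054690890948511 ptr -0.07784655700142085
bar mark ang -1.1872148794298605 r 0.050622316435184826 ptr -0.07911649310150937
```

Emit:
play_rows --plan '[{"tx":0.029,"ty":0,"tz":0.03,"rx":0,"ry":0,"rz":0,"fingers":0},{"tx":0,"ty":0,"tz":0,"rx":0,"ry":0,"rz":-0.147,"fingers":0},{"tx":0,"ty":0,"tz":0,"rx":0,"ry":0,"rz":-0.147,"fingers":0},{"tx":0,"ty":0,"tz":0,"rx":0,"ry":0,"rz":-0.147,"fingers":0},{"tx":0,"ty":0,"tz":0,"rx":0,"ry":0,"rz":-0.147,"fingers":0},{"tx":0,"ty":0,"tz":0,"rx":0,"ry":0,"rz":-0.147,"fingers":0},{"tx":0,"ty":0,"tz":0,"rx":0,"ry":0,"rz":-0.147,"fingers":0},{"tx":0,"ty":0,"tz":0,"rx":0,"ry":0,"rz":-0.147,"fingers":0}]'

```text
t: 14.95
eef_pos: [0.5521, 0.1909, 0.1908]
eef_rot: [0.265, 0.964, -0.0, 0.0]
wrist_force: [-0.7, -0.9, -0.1]
grip_width: 0.501
```

Emit:
play_rows --plan '[{"tx":0,"ty":0,"tz":0,"rx":0,"ry":0,"rz":-0.147,"fingers":0},{"tx":0,"ty":0,"tz":0,"rx":0,"ry":0,"rz":-0.147,"fingers":0},{"tx":0,"ty":0,"tz":0,"rx":0,"ry":0,"rz":-0.146,"fingers":0},{"tx":0,"ty":0,"tz":0,"rx":0,"ry":0,"rz":0,"fingers":0},{"tx":0,"ty":0,"tz":0,"rx":0,"ry":0,"rz":0,"fingers":0},{"tx":0,"ty":0,"tz":0,"rx":0,"ry":0,"rz":0,"fingers":0},{"tx":0,"ty":0,"tz":0,"rx":0,"ry":0,"rz":0,"fingers":0},{"tx":0,"ty":0,"tz":0,"rx":0,"ry":0,"rz":0,"fingers":0}]'

```text
t: 15.75
eef_pos: [0.5517, 0.192, 0.1906]
eef_rot: [0.051, 0.999, -0.0, 0.0]
wrist_force: [0.1, 1.1, 0.6]
grip_width: 0.5
```

```bash
cat > where.py <<'E'
from h import *
from scipy.spatial.transform import Rotation as Ro
s=state(); R=Ro.from_quat(s["eef_rot"]).as_matrix(); p=s["eef_pos"]
print(p.round(4),"tool y ang",np.arctan2(R[1,1],R[0,1]).round(4),"tilt",R[:,2].round(4),s["wrist_force"].round(1),s["torque"].round(2),s["joint_pos"].round(2),s["grip_width"])
print("to axis, tool axes", (R.T@(np.array([.551,.2002,p[2]])-p)).round(4))
E
python3 where.py
```

```text
[0.5517 0.192  0.1906] tool y ang 1.4682 tilt [ 0. -0. -1.] [0.1 1.1 0.6] [ 0.01  0.05 -0.01] [ 0.29  0.1   1.81 -0.    1.24 -1.18] 0.4996427399555919
to axis, tool axes [ 0.0016  0.0081 -0.    ]
```

Emit:
play_rows --plan '[{"tx":0.0015,"ty":0.008,"tz":0,"rx":0,"ry":0,"rz":0,"fingers":0},{"tx":0,"ty":0,"tz":0.03,"rx":0,"ry":0,"rz":0,"fingers":0},{"tx":0,"ty":0,"tz":0.03,"rx":0,"ry":0,"rz":0,"fingers":0},{"tx":0,"ty":0,"tz":0.03,"rx":0,"ry":0,"rz":0,"fingers":0},{"tx":0,"ty":0,"tz":0.015,"rx":0,"ry":0,"rz":0,"fingers":0},{"tx":0,"ty":0,"tz":0,"rx":0,"ry":0,"rz":0,"fingers":0},{"tx":0,"ty":0,"tz":0,"rx":0,"ry":0,"rz":0,"fingers":0},{"tx":0,"ty":0,"tz":0,"rx":0,"ry":0,"rz":0,"fingers":0}]'

```text
t: 16.55
eef_pos: [0.5527, 0.2007, 0.0877]
eef_rot: [0.051, 0.999, 0.001, 0.002]
wrist_force: [0.2, 0.4, 0.7]
grip_width: 0.499
```

```bash
python3 where.py
```

```text
[0.5527 0.2007 0.0877] tool y ang 1.469 tilt [ 0.0033  0.0011 -1.    ] [0.2 0.4 0.7] [ 0.02 -0.01 -0.04] [ 0.31  0.19  1.9   0.    1.05 -1.16] 0.49880162333111283
to axis, tool axes [ 0.0016 -0.0007 -0.    ]
```

Emit:
play_rows --plan '[{"tx":0.001,"ty":0,"tz":0.015,"rx":0,"ry":0,"rz":0,"fingers":0},{"tx":0,"ty":0,"tz":0.015,"rx":0,"ry":0,"rz":0,"fingers":0},{"tx":0,"ty":0,"tz":0.014,"rx":0,"ry":0,"rz":0,"fingers":0},{"tx":0,"ty":0,"tz":0,"rx":0,"ry":0,"rz":0,"fingers":0},{"tx":0,"ty":0,"tz":0,"rx":0,"ry":0,"rz":0,"fingers":1},{"tx":0,"ty":0,"tz":0,"rx":0,"ry":0,"rz":0,"fingers":1},{"tx":0,"ty":0,"tz":0,"rx":0,"ry":0,"rz":0,"fingers":1},{"tx":0,"ty":0,"tz":0,"rx":0,"ry":0,"rz":0,"fingers":1}]' --force 40

```text
t: 17.35
eef_pos: [0.5504, 0.2013, 0.0419]
eef_rot: [0.051, 0.999, 0.001, 0.0]
wrist_force: [-0.4, 5.6, -3.2]
grip_width: 0.152
```

```bash
python3 where.py
```

```text
[0.5504 0.2013 0.0419] tool y ang 1.4687 tilt [ 0.001   0.0017 -1.    ] [-0.4  5.6 -3.2] [ 0.76 -0.02 -0.04] [ 0.31  0.24  1.94  0.    0.96 -1.16] 0.1519662842612912
to axis, tool axes [-0.0007 -0.001  -0.    ]
```

Gripped on the bar. I'll turn it 1.085 rad clockwise (+rz).

Emit:
play_rows --plan '[{"tx":0,"ty":-0.001,"tz":0,"rx":0,"ry":0,"rz":0.12,"fingers":1},{"tx":0,"ty":0,"tz":0,"rx":0,"ry":0,"rz":0.14,"fingers":1},{"tx":0,"ty":0,"tz":0,"rx":0,"ry":0,"rz":0.14,"fingers":1},{"tx":0,"ty":0,"tz":0,"rx":0,"ry":0,"rz":0.14,"fingers":1},{"tx":0,"ty":0,"tz":0,"rx":0,"ry":0,"rz":0.14,"fingers":1},{"tx":0,"ty":0,"tz":0,"rx":0,"ry":0,"rz":0.14,"fingers":1},{"tx":0,"ty":0,"tz":0,"rx":0,"ry":0,"rz":0.14,"fingers":1},{"tx":0,"ty":0,"tz":0,"rx":0,"ry":0,"rz":0.12,"fingers":1}]'

```text
t: 18.15
eef_pos: [0.5506, 0.2019, 0.0419]
eef_rot: [0.559, 0.829, 0.002, -0.0]
wrist_force: [2.7, 10.1, -5.2]
grip_width: 0.154
```

Emit:
play_rows --plan '[{"tx":0,"ty":0,"tz":0,"rx":0,"ry":0,"rz":0.005,"fingers":1},{"tx":0,"ty":0,"tz":0,"rx":0,"ry":0,"rz":0,"fingers":1},{"tx":0,"ty":0,"tz":0,"rx":0,"ry":0,"rz":0,"fingers":1},{"tx":0,"ty":0,"tz":0,"rx":0,"ry":0,"rz":0,"fingers":1},{"tx":0,"ty":0,"tz":0,"rx":0,"ry":0,"rz":0,"fingers":1},{"tx":0,"ty":0,"tz":0,"rx":0,"ry":0,"rz":0,"fingers":1},{"tx":0,"ty":0,"tz":0,"rx":0,"ry":0,"rz":0,"fingers":1},{"tx":0,"ty":0,"tz":0,"rx":0,"ry":0,"rz":0,"fingers":1}]'

```text
t: 18.95
eef_pos: [0.5507, 0.2019, 0.042]
eef_rot: [0.559, 0.829, 0.002, -0.0]
wrist_force: [2.0, 9.8, -5.1]
grip_width: 0.157
```

```bash
python3 where.py
```

```text
[0.5507 0.2019 0.042 ] tool y ang 0.3833 tilt [ 0.002   0.0042 -1.    ] [ 2.   9.8 -5.1] [ 1.47 -0.03 -0.06] [ 0.31  0.24  1.94  0.    0.96 -0.08] 0.15655338477039182
to axis, tool axes [-0.0017 -0.0003 -0.    ]
```

Tool y is at 0.383, the target. I'll open, rise and check the dial.

Emit:
play_rows --plan '[{"tx":0,"ty":0,"tz":0,"rx":0,"ry":0,"rz":0,"fingers":0},{"tx":0,"ty":0,"tz":0,"rx":0,"ry":0,"rz":0,"fingers":0},{"tx":0,"ty":0,"tz":0,"rx":0,"ry":0,"rz":0,"fingers":0},{"tx":0,"ty":0,"tz":-0.02,"rx":0,"ry":0,"rz":0,"fingers":0},{"tx":0,"ty":0,"tz":-0.04,"rx":0,"ry":0,"rz":0,"fingers":0},{"tx":0,"ty":0,"tz":-0.04,"rx":0,"ry":0,"rz":0,"fingers":0},{"tx":0,"ty":0,"tz":-0.04,"rx":0,"ry":0,"rz":0,"fingers":0},{"tx":0,"ty":0,"tz":-0.03,"rx":0,"ry":0,"rz":0,"fingers":0}]'

```text
t: 19.75
eef_pos: [0.5509, 0.1989, 0.215]
eef_rot: [0.559, 0.829, 0.001, 0.001]
wrist_force: [0.7, -0.1, -0.9]
grip_width: 0.5
```

Emit:
play_rows --plan '[{"tx":-0.03,"ty":0,"tz":0,"rx":0,"ry":0,"rz":0,"fingers":0},{"tx":0,"ty":0,"tz":0,"rx":0,"ry":0,"rz":0,"fingers":0},{"tx":0,"ty":0,"tz":0,"rx":0,"ry":0,"rz":0,"fingers":0},{"tx":0,"ty":0,"tz":0,"rx":0,"ry":0,"rz":0,"fingers":0},{"tx":0,"ty":0,"tz":0,"rx":0,"ry":0,"rz":0,"fingers":0},{"tx":0,"ty":0,"tz":0,"rx":0,"ry":0,"rz":0,"fingers":0},{"tx":0,"ty":0,"tz":0,"rx":0,"ry":0,"rz":0,"fingers":0},{"tx":0,"ty":0,"tz":0,"rx":0,"ry":0,"rz":0,"fingers":0}]'

```text
t: 20.55
eef_pos: [0.561, 0.1716, 0.2114]
eef_rot: [0.559, 0.829, -0.0, -0.0]
wrist_force: [0.9, -0.8, -0.1]
grip_width: 0.496
```

```bash
python3 - <<'E'
from h import *
im,d,c=shot("wrist"); np.savez("/tmp/w7",im=im,d=d,c=c)
p=proj(c,(.551,.2002,.07)).astype(int); print(p)
y0,x0=max(p[1]-75,0),max(p[0]-75,0); save(cv2.resize(im[y0:y0+150,x0:x0+150],None,fx=4,fy=4,interpolation=2),"w7.png")
E
python3 dial.py /tmp/w7.npz
```

```text
[321 142]
skirt 3826 ((550.8840942382812, 199.95220947265625), 37.24455642700195)
bar 1121 ((551.10693359375, 200.46206665039062), (13.53193187713623, 56.46940994262695), 21.746929168701172)
box 9363 ((550.5803833007812, 201.09036254882812), (148.90567016601562, 147.53952026367188), 4.103224277496338)
mark 120 [0.5691 0.1549 0.07  ]
pointer on bar 170 [0.556  0.1883 0.1031]
skirt mark ang -1.1865878880286882 r 0.04854995010202355 ptr -1.1523080170396591
bar mark ang -1.1947141495995144 r 0.04894072642478009 ptr -1.18370778559509
```

View pics/w7.png

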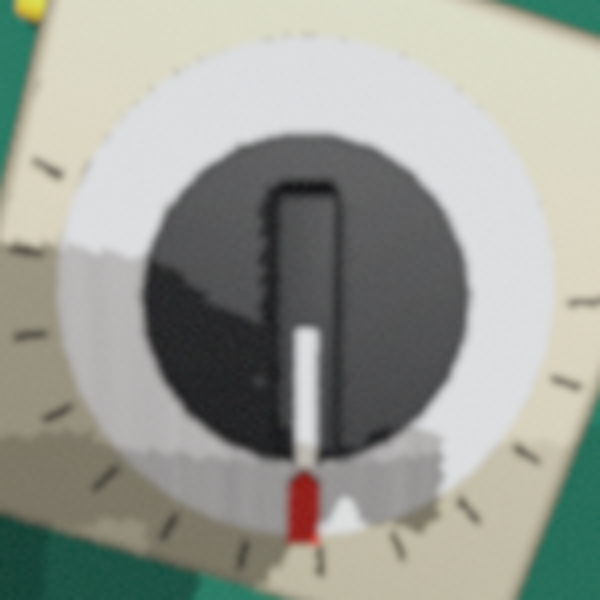

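The picture shows the white pointer running straight into the red tip at (303,470). The measured angles agree: bar -1.191, mark about -1.19 rad. I'm handing in.

```bash
python3 -c "
from plant import ctrl; print(ctrl.hand_in())"
```

```text
the job is handed in; nothing more can be done
None
```

I closed the jig's jaw on the unit, then turned the dial to the red mark, and handed the job in at about 20.6 s.

- **Jig:** I gripped the crank handle and turned it about 3.4 rad, until it stalled at about 22 N with the crank near 3.5–3.6. The wrist picture afterwards shows the unit square and tight between jaw and fence. My depth check of the jaw-to-fence gap was too mixed to be useful, so this rests on the picture and the stall.
- **Dial:** I turned it 1.085 rad clockwise and let go. The last picture shows the pointer line running straight into the mark's tip. The grip bar measures -1.191 rad against -1.187 to -1.195 for the mark. The white line alone gave -1.15 to -1.18, depending on the centre used. The mark is where it was before, within measuring noise.
- **Disagreement:** the first grasp closed just above the handle. By the camera, the real finger tips sit about 40 mm higher than the reported tool position, so I went by the camera from then on.
- **Bystanders:** I never moved close to the finished unit, tray or screwdriver, and saw no unexpected forces. I did not measure their positions again at the end.

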